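Set the router cutter height on the worn lift, finishing on the way up

TASK

The router cutter was left standing too high. Push the lift crank round so that the top of the cutter ends level with the top of the height gauge's pointer beside it, and because the worn lift screw has play, wind the cutter down past the mark first and come up to it last, so that the screw finishes pushing it upward and it cannot sink. Keep clear of the cutter's edges and leave the gauge and the other things on the bench where they are.

Things in the scene. Friction and masses are not known exactly. Their poses are not given: they have to be found in the camera images.
- lift: Router-lift plate: aluminium, 235 (its x) by 306 (its y) by 10 mm thick, fixed flat on the white bench; origin at the centre of its underside, on the bench (z = 0). The cutter stands up through a hole at its centre, the crank's axis is 10 mm to -x and 115 mm to -y of that, the gauge stands about 80 mm to +y. Place and yaw vary. Motor, screw and nut hang unseen below the bench.
- crank_axis (a point): Point on the upright axis of the lift crank, at the plate's upper face (10 mm above the bench). Nothing else stands within 75 mm of this axis.
- crank (a joint): Crank angle, rad, counted over turns; grows clockwise seen from above, which raises the cutter. The screw moves its nut 8 mm a turn (1.27 mm per rad); the nut has 2 mm of play in the cutter's carriage, so after a change of direction the crank turns a quarter turn (1.6 rad) before the cutter follows. It stays where it is left, 1 to 4 N on the knob turns it, and no end stop is near.
- knob (a point): Centre, half-way up, of the crank's upright black revolving knob: 80 mm above the bench, 45 mm from the crank's axis. The knob is 25 mm across at most and stands from 58 to 102 mm above the bench on a flat steel arm (16 mm wide, top 56 to 60 mm above the bench) that runs to the axis. Above the arm there is only the knob: fingers above 62 mm can push it all round the circle.
- cutter: The carriage that goes up and down: straight two-edged router cutter, 19 mm in diameter, upright at the centre of the plate, with the motor below the bench. Moves only up and down by the crank; must not be touched by the robot.
- cutter_top (a point): Centre of the cutter's flat top. It starts 23 to 31 mm above the plate's upper face.
- pointer_tip (a point): The mark: top face of the free end of the gauge's pointer, a flat steel bar 10 mm wide and 5 mm thick that ends 10 to 25 mm from the cutter's side. It is 13 to 20 mm above the plate's upper face, always below the cutter's start. The pointer is clamped to a steel rule 115 mm high on a dark steel block (50 x 44 x 18 mm) that stands loose on the plate.
- nut (a point): Underside of the lift-screw nut, unseen below the bench. It moves 1.27 mm per rad of crank.
- nut_seat (a point): Point on the cutter's carriage where the nut's underside lies when the nut bears upward on the carriage, play taken up. The nut point is level with it (0 mm) when winding up and 2 mm lower when winding down.
- jar_center (a point): Centre of a closed glass jar with a screw-top lid, 72 mm in diameter, 88 mm high, standing on the bench off the plate's -y end.
- driver: Chrome hex driver 170 mm long lying on the far (+x) side of the plate.
- cup: White hard-silicone sealing cup, 56 mm in diameter, 42 mm high, on the near (-x) +y corner of the plate.
- wrench: Steel crescent wrench, 220 mm long, lying on the bench to the left of the plate.
- tape: Grey tape measure, 70 x 45 x 62 mm, on the bench to the right of the plate.

How it is judged:
On the way:
1. the cutter is wound down past the mark (z of cutter_top in the frame of pointer_tip below 0 m).
At the end, for the whole second after the job is handed in: The top of the cutter is within 2 mm of the height of the pointer's top, the nut bears upward on the carriage (play taken up to within 0.5 mm, so the last movement was upward), and the crank is at rest (z of cutter_top in the frame of pointer_tip between -0.002 and 0.002 m and z of nut in the frame of nut_seat above -0.0005 m and velocity of joint crank between -0.05 and 0.05 rad/s); the robot touches nothing.
It fails at once if the robot touches the cutter (contact force between any of the fingers, the arm and cutter above 0.5 N).
It fails at once if the height gauge is shifted by more than 5 mm (distance of pointer_tip from where it was at the start of the episode above 0.005 m).
It fails at once if the jar, driver, cup, wrench or tape measure is moved by more than 20 mm (distance of any of jar_center, driver, cup, wrench, tape from where it was at the start of the episode above 0.02 m).
It also fails if it takes over 69 s, if anything falls off the work surface, if the arm or the gripper's body presses on something with over 40 N, if the wrist force passes 120 N, or if a joint passes its speed limit or range.

ROBOT

A 6-joint arm with a two-finger parallel gripper is mounted at the origin on the work surface. World frame = base frame: x ahead of the robot, y to its left, z up, the work surface at z = 0. Lengths are in m, angles in rad, forces in N, time in s.
With the tool pointing down it reaches from about 0.3 to 0.775 m from the base axis. Payload 14.6 kg.
Tool frame: the origin (TCP) lies at the very end of the fingers, on their centre line; the grasp point (between the pads) lies 19 mm behind it; z points along the fingers, y is the line along which they close (so a half turn about z gives the same grasp; the last joint's range is limited). The gripper opens to 94 mm and grips with 3 to 60 N. Pads are 16 mm wide; open, the fingers measure 119 mm over their backs; the gripper's body (75 mm by 177 mm) begins 78 mm behind the grasp point.
Start: joints at [1.091, 0.3, 1.521, -0, 1.321, -0.067], TCP at [0.221, 0.504, 0.176] pointing down, gripper open.
Joint ranges: [-3.03, 3.03], [-0.79, 2.21], [0.23, 2.52], [-1.04, 4.18], [0, 3.07], [-2.55, 2.55]. Speed limits (rad/s): [2.22, 2.22, 2.57, 3.14, 3.14, 3.14].

INTERFACE

Orientations are given as [roll, pitch, yaw] about the fixed x, y, z axes, in that order (R = Rz(yaw) Ry(pitch) Rx(roll)).
In Python, from station import ctrl gives the robot as it stands.
- The arm moves only by the tool carry_out, never from a script. Its argument "motion" is text: rows parted by semicolons, each of 7 numbers parted by spaces: the shift along the world's x, y, z in m, then the turn, a rotation vector about the world's x, y, z in degrees, then the closure in counts, from 0 (fully open) to 255 (shut). In form: dx dy dz wx wy wz hand; .... A call has 1 to 20 rows; each row shifts and turns the commanded pose from where the row before left it; what a row does not reach is not made up. A row lasts 1/12 s, in which the tool goes at most 41.7 mm and 7.16 degrees, less where a joint would pass 70% of its speed; a pose out of reach is approached as far as the arm can. A call is refused whole if a number of a shift passes 0.0417 or a number of a turn 7.16, either way. A call with a gripper value outside its range is refused whole. The fingers move at their own pace and stop on an object; "grip_force" is the grip in N (left out, the last holds). Time passes only in rows, so rows that do not move let the fingers close. It gives the time, the measured TCP pose, the force, the opening and the grip force at its end, in the units of the state.
- ctrl.get_obs(): the state, without advancing time (a new reading comes with each control period).
- ctrl.camera(name): name is "scene" or "top"; returns a dict with "pixels" (420x560x3 uint8, red, green, blue), "range_z" (420x560 float32, m along the optical axis (not along the pixel's ray), 0 where there is no reading), "K" (3x3 intrinsics, pixels), "position" and "attitude" of the camera in the world. Camera axes: x right, y up, looking along -z (the intrinsics and any distortion apply to the point x, -y, -z); pixel columns grow to the right and rows downward; lengths in m; the calibration is good to about 2 mm. A picture is of the moment at which its call begins.
- ctrl.hand_in(): hands the job in; it is judged then, once.
The state is a dict: "time_s": time; "qpos": joint angles; "joint_vel": joint speeds; "tau": joint torques, N m; "ee_pos": TCP position; "eef_rot": TCP orientation; "force": force on the tool from outside, world axes, zero at the start; "moment": the same for the moment, N m; "grip_width": finger opening in m; "grip_force": force on a finger pad.
Only numpy, scipy, OpenCV 4.12 (cv2) and the standard library are available. Lean on these libraries where they do the work, as an engineer would, in place of code of your own. Each camera call takes 0.05 s, during which the arm holds its last target. There are 200 camera calls.

## Working session

There is one attempt and no reset: what is moved stays moved. The work goes in short steps, Python scripts to look and compute and a tool call to move; the robot and the scene stay as the last step left them, time stands still between calls to the robot, and variables do not carry over. Pictures are saved under pics/ and viewed, at most 10 in all, crops included, and the job is handed in when it is done.

Besides the shell and the picture viewer there is one more tool, called by a JSON object that holds its "fn" and its "kwargs". carry_out: Moves the arm, as the interface text tells. Its arguments: {"type":"object","properties":{"motion":{"type":"string"},"grip_force":{"type":"number"}},"required":["motion"]}

```bash
ls; mkdir -p pics
cat > h.py <<'E'
import numpy as np, cv2
from station import ctrl
from scipy.spatial.transform import Rotation as R
def att(a):
    a=np.array(a,float)
    if a.shape==(3,3): return a
    if a.size==3: return R.from_euler('xyz',a).as_matrix()
    raise ValueError(a)
def cloud(c):
    K=np.array(c['K']); d=c['range_z']; v,u=np.mgrid[:d.shape[0],:d.shape[1]]
    p=np.stack([(u-K[0,2])/K[0,0]*d,-(v-K[1,2])/K[1,1]*d,-d],-1)
    return p@att(c['attitude']).T+np.array(c['position'])
E
python3 - <<'E'
from h import *
for n in ('scene','top'):
    c=ctrl.camera(n); cv2.imwrite(f'pics/{n}0.png',c['pixels'][:,:,::-1])
    print(n,c['K'],c['position'],c['attitude'],[k for k in c])
    np.savez(f'{n}0.npz',**{k:c[k] for k in c})
print(ctrl.get_obs())
E
```

```text
pics
scene [[413.46947616   0.         278.02703044]
 [  0.         413.46947616 210.96915931]
 [  0.           0.           1.        ]] [1.36558354 0.25160231 0.56824397] [ 0.95309001 -0.01307086  1.92753933] ['pixels', 'range_z', 'K', 'position', 'attitude']
top [[503.40003061   0.         275.19104917]
 [  0.         503.40003061 212.78442355]
 [  0.           0.           1.        ]] [ 0.36341342 -0.0274349   1.21826525] [ 0.18339298 -0.00166203 -1.57646012] ['pixels', 'range_z', 'K', 'position', 'attitude']
{'time_s': 0.1, 'qpos': array([ 1.09142392e+00,  3.00392126e-01,  1.52148120e+00, -2.57009286e-05,
        1.32072175e+00, -6.65969008e-02]), 'joint_vel': array([ 0.00090069, -0.00141843, -0.00296696, -0.00165205,  0.00187203,
        0.00076607]), 'tau': array([ 1.62058379e-03, -5.32639682e+01, -3.53288591e+01,  7.09515531e-02,
        2.34733050e-02, -8.37524823e-06]), 'ee_pos': array([0.22052393, 0.50357481, 0.17517192]), 'eef_rot': array([-3.14059080e+00, -4.18688194e-05,  2.72882350e+00]), 'force': array([ 0.9891017 ,  0.64662332, -0.09692352]), 'moment': array([7.64567833e-05, 3.61550409e-02, 1.12086492e-03]), 'grip_force': 0.0, 'grip_width': 0.09390200518689766}
```

View pics/scene0.png

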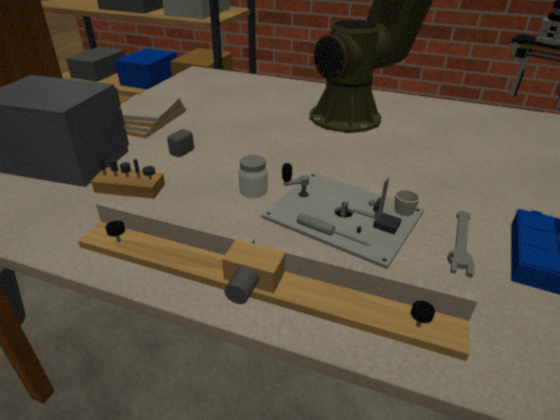

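View pics/top0.png

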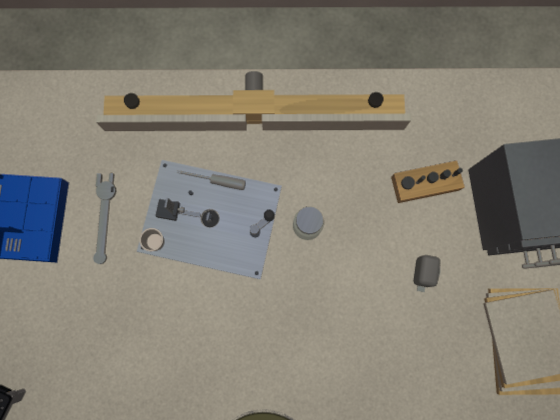

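The scene view shows the cutter at about (345,208), the gauge at (380,210) and the knob at (287,172). In the top view the plate is centred at about (210,218), the knob is at (269,215), the crank axis at about (255,229) and the jar at (309,222).

Run:
```python
from h import *
cs={n:dict(np.load(n+'0.npz')) for n in('scene','top')}
T=cloud(cs['top']);S=cloud(cs['scene'])
# plate colour mask in top: bluish, blob containing plate
px=cs['top']['pixels'].astype(int)
m=((px[...,2]-px[...,0])>10)&(px[...,2]>90); m[:,:120]=0; m[:,300:]=0
cn=max(cv2.findContours(m.astype(np.uint8),0,2)[0],key=cv2.contourArea)
r=cv2.minAreaRect(cn); box=cv2.boxPoints(r); print(r)
def ray(c,u,v,z):
    K=c['K'];d=att(c['attitude'])@np.array([(u-K[0,2])/K[0,0],-(v-K[1,2])/K[1,1],-1]);p=c['position'];return p+d*(z-p[2])/d[2]
b=np.array([ray(cs['top'],*q,.01) for q in box]);ctr=b.mean(0);print(b.round(4),ctr.round(4),[np.linalg.norm(b[i]-b[i-1]).round(4) for i in range(4)])
e=[b[i]-b[i-1] for i in range(4)]; L=max(e,key=lambda x:np.linalg.norm(x)*(1 if x[1]>0 else 0)); ey=L/np.linalg.norm(L); ex=np.array([ey[1],-ey[0],0])
print('yaw',np.degrees(np.arctan2(ex[1],ex[0])),'axis',(ctr-.01*ex-.115*ey).round(4))
for n,P in(('top',T),('scene',S)):
    q=P-ctr; x=q@ex;y=q@ey;z=P[...,2]
    def rep(nm,k):
        k&=np.isfinite(z)&(cs[n]['range_z']>0)
        vv,uu=np.nonzero(k)
        if len(vv)>2: print(n,nm,len(vv),'xyz med',np.median(P[k],0).round(4),'local',np.median(x[k]).round(4),np.median(y[k]).round(4),'z95',np.percentile(z[k],[10,50,90]).round(4),'uv',np.median(uu),np.median(vv))
    rep('plate',(abs(x)<.1)&(abs(y)<.14)&(z<.016)&(z>0))
    rep('knobtop',(np.hypot(x+.01,y+.115)<.075)&(z>.09)&(z<.11))
    rep('knob',(np.hypot(x+.01,y+.115)<.075)&(z>.065)&(z<.11))
    rep('cutter',(np.hypot(x,y)<.013)&(z>.025))
    rep('ptr',(abs(x)<.03)&(y>.014)&(y<.05)&(z>.018))
    rep('jar',(abs(x)<.1)&(y<-.17)&(y>-.3)&(z>.075))
    if n=='scene': rep('rule',(abs(x)<.06)&(y>.05)&(y<.12)&(z>.06))
c=cs['scene']['pixels'];cv2.imwrite('pics/a.png',cv2.resize(c[150:270,250:410],(800,600),interpolation=3)[:,:,::-1])
```

```text
((209.22242736816406, 218.5091094970703), (124.63280487060547, 94.64447784423828), 12.652557373046875)
[[ 0.4957  0.2998  0.01  ]
 [ 0.726   0.2583  0.01  ]
 [ 0.6546 -0.0439  0.01  ]
 [ 0.4288  0.0072  0.01  ]] [0.5763 0.1304 0.01  ] [np.float64(0.3001), np.float64(0.2341), np.float64(0.3106), np.float64(0.2315)]
yaw -12.872671824111276 axis [0.5409 0.0205 0.01  ]
top plate 7884 xyz med [0.5679 0.1224 0.0096] local -0.0082 -0.01 z95 [0.0063 0.0096 0.0127] uv 212.0 221.0
top knobtop 95 xyz med [ 0.5676 -0.0165  0.0997] local 0.0241 -0.1451 z95 [0.0951 0.0997 0.1032] uv 269.0 214.0
top knob 107 xyz med [ 0.5661 -0.0165  0.0991] local 0.0228 -0.1456 z95 [0.089  0.0991 0.1032] uv 269.0 215.0
top cutter 37 xyz med [0.5756 0.1278 0.0341] local 0.0 -0.0015 z95 [0.0314 0.0341 0.0367] uv 209.0 216.0
top ptr 54 xyz med [0.5828 0.1644 0.0273] local -0.001 0.0348 z95 [0.0236 0.0273 0.0304] uv 194.0 214.0
top jar 601 xyz med [ 0.5564 -0.1079  0.0873] local 0.0342 -0.2369 z95 [0.0841 0.0873 0.0902] uv 309.0 220.0
scene plate 4671 xyz med [0.5895 0.1347 0.0114] local 0.0157 0.0037 z95 [0.01   0.0114 0.0128] uv 346.0 213.0
scene knobtop 85 xyz med [ 0.5725 -0.0151  0.0991] local 0.0293 -0.1429 z95 [0.0916 0.0991 0.1039] uv 287.0 167.0
scene knob 173 xyz med [ 0.5739 -0.0142  0.0893] local 0.0302 -0.142 z95 [0.0716 0.0893 0.1031] uv 287.0 171.0
scene cutter 43 xyz med [0.5775 0.1288 0.0344] local 0.0007 -0.0006 z95 [0.0276 0.0344 0.036 ] uv 345.0 204.0
scene ptr 56 xyz med [0.5825 0.1647 0.0279] local -0.0013 0.0345 z95 [0.0254 0.0279 0.0297] uv 360.0 211.0
scene jar 377 xyz med [ 0.565  -0.1056  0.0892] local 0.0403 -0.2323 z95 [0.0795 0.0892 0.0907] uv 253.0 162.0
scene rule 198 xyz med [0.594  0.2085 0.0763] local 0.0003 0.081 z95 [0.063  0.0763 0.1205] uv 382.0 198.5
```

View pics/a.png

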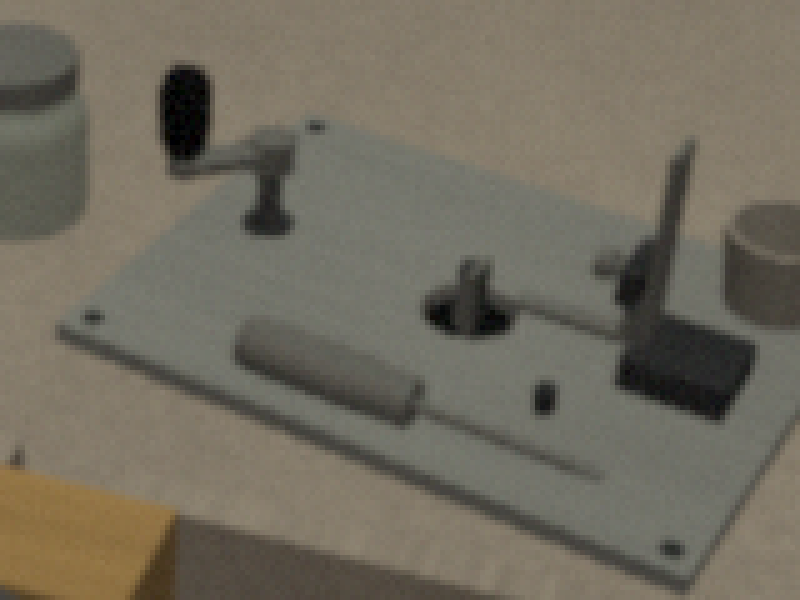

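The crop shows the cutter top at (475,262), the pointer's free end at about (505,300) and the knob at (185,110). By range the cutter top is about 8 mm above the pointer. The axis is at about (0.541, 0.0205) and the knob at about (0.568, -0.016), radius 46 mm, which matches the 45 mm given. My plan is to straddle and grip the revolving knob and walk it round the circle.

{"fn": "carry_out", "kwargs": {"motion": "0.0174 -0.026 0 0 0 -3.3 130;0.0174 -0.026 0 0 0 -3.3 130;0.0174 -0.026 0 0 0 -3.3 130;0.0174 -0.026 0 0 0 -3.3 130;0.0174 -0.026 0 0 0 -3.3 130;0.0174 -0.026 0 0 0 -3.3 130;0.0174 -0.026 0 0 0 -3.3 130;0.0174 -0.026 0 0 0 -3.3 130;0.0174 -0.026 0 0 0 -3.3 130;0.0174 -0.026 0 0 0 -3.3 130;0.0174 -0.026 0 0 0 -3.3 130;0.0174 -0.026 0 0 0 -3.3 130;0.0174 -0.026 0 0 0 -3.3 130;0.0174 -0.026 0 0 0 -3.3 130;0.0174 -0.026 0 0 0 -3.3 130;0.0174 -0.026 0 0 0 -3.3 130;0.0174 -0.026 0 0 0 -3.3 130;0.0174 -0.026 0 0 0 -3.3 130;0.0174 -0.026 0 0 0 -3.3 130;0.0174 -0.026 0 0 0 -3.3 130", "grip_force": 15}}

```text
time_s: 1.77
ee_pos: [0.5691, -0.0177, 0.1753]
eef_rot: [-3.141, -0.0, 1.574]
force: [-0.2, -0.5, 0.2]
grip_width: 0.0463
grip_force: 0.0
```

{"fn": "carry_out", "kwargs": {"motion": "0 0 -0.015 0 0 0 130;0 0 -0.015 0 0 0 130;0 0 -0.015 0 0 0 130;0 0 -0.015 0 0 0 130;0 0 -0.015 0 0 0 130;0 0 -0.015 0 0 0 130;0 0 -0.013 0 0 0 130;0 0 0 0 0 0 130"}}

```text
time_s: 2.43
ee_pos: [0.5671, -0.0161, 0.0698]
eef_rot: [-3.137, -0.0, 1.577]
force: [0.4, -0.6, 0.1]
grip_width: 0.0459
grip_force: 0.0
```

Run:
```python
from h import *
c=ctrl.camera('scene')['pixels'];cv2.imwrite('pics/b.png',cv2.resize(c[60:240,220:460],(800,600),interpolation=3)[:,:,::-1])
print(ctrl.get_obs()['ee_pos'],ctrl.get_obs()['force'])
```

```text
[ 0.56784476 -0.01614523  0.07149908] [ 0.30740882 -0.05034863  0.58989309]
```

View pics/b.png

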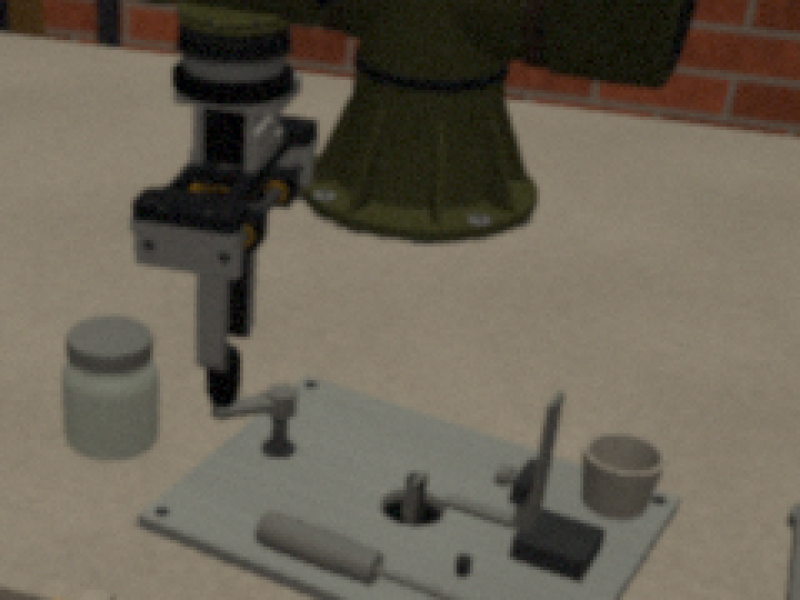

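The front finger at (212,320) stands in front of the knob at (225,375), with the other finger behind it. The cutter at (412,490) stays visible. Next I close on the knob.

{"fn": "carry_out", "kwargs": {"motion": "0 0 0 0 0 0 255;0 0 0 0 0 0 255;0 0 0 0 0 0 255;0 0 0 0 0 0 255;0 0 0 0 0 0 255;0 0 0 0 0 0 255", "grip_force": 15}}

```text
time_s: 2.98
ee_pos: [0.5687, -0.0162, 0.0729]
eef_rot: [3.141, 0.0, 1.577]
force: [-0.4, 0.0, 0.5]
grip_width: 0.0097
grip_force: 0.0
```

Run:
```python
from h import *
p=np.array([.5679,-.0162]);a=np.array([.541,.0205]);d=p-a;r=.045;t0=np.arctan2(d[1],d[0]);print(np.degrees(t0),np.hypot(*d),ctrl.get_obs()['ee_pos'],ctrl.get_obs()['grip_width'],ctrl.get_obs()['force'])
# down = counterclockwise from above
t=t0+np.radians(15)*np.arange(25);P=np.c_[np.cos(t),np.sin(t)]*r
for k,v in enumerate(np.diff(np.round(P,4),axis=0)): print(k,v.round(4))
```

```text
-53.75970096256633 0.04550274716981378 [ 0.56873339 -0.01621564  0.07291697] 0.009652441896403362 [-0.44879289  0.02467197  0.53806577]
0 [0.0085 0.0081]
1 [0.0061 0.0101]
2 [0.0033 0.0112]
3 [0.0002 0.0118]
4 [-0.0028  0.0114]
5 [-0.0056  0.0103]
6 [-0.0081  0.0085]
7 [-0.0101  0.0061]
8 [-0.0112  0.0033]
9 [-0.0118  0.0002]
10 [-0.0114 -0.0028]
11 [-0.0103 -0.0056]
12 [-0.0085 -0.0081]
13 [-0.0061 -0.0101]
14 [-0.0033 -0.0112]
15 [-0.0002 -0.0118]
16 [ 0.0028 -0.0114]
17 [ 0.0056 -0.0103]
18 [ 0.0081 -0.0085]
19 [ 0.0101 -0.0061]
20 [ 0.0112 -0.0033]
21 [ 0.0118 -0.0002]
22 [0.0114 0.0028]
23 [0.0103 0.0056]
```

{"fn": "carry_out", "kwargs": {"motion": "0 0 0 0 0 0 255;0 0 0 0 0 0 255;0 0 0 0 0 0 255"}}

```text
time_s: 3.23
ee_pos: [0.5686, -0.0162, 0.0727]
eef_rot: [-3.142, 0.0, 1.577]
force: [0.1, -0.3, 0.1]
grip_width: 0.0004
grip_force: 0.0
```

Run:
```python
from h import *
c=ctrl.camera('scene')['pixels'];t=ctrl.camera('top')['pixels']
A=cv2.resize(c[110:200,240:330],(400,400),interpolation=3);B=cv2.resize(t[160:260,220:320],(400,400),interpolation=3)
cv2.imwrite('pics/c.png',np.hstack([A,B])[:,:,::-1])
```

```text
(no output)
```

View pics/c.png

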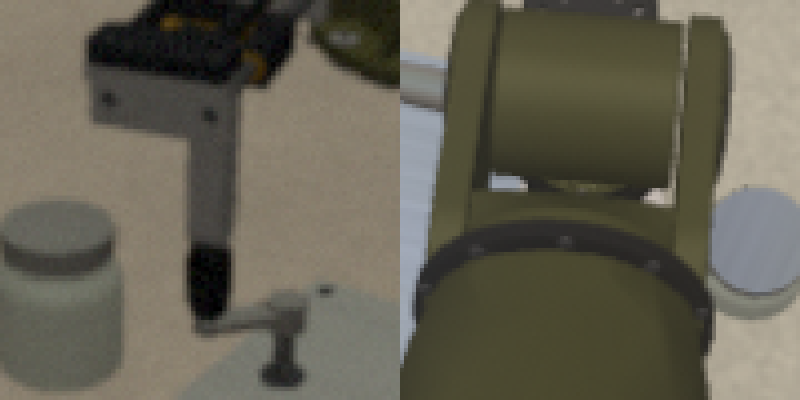

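The left crop shows the fingers shut at (210,180) in line with the black knob at (208,280), but the opening reads zero, so the knob isn't between the pads. I'll settle which is in front by range.

Run:
```python
from h import *
c=ctrl.camera('scene');P=cloud(c);g=c['pixels'];d=c['range_z']
for r in range(130,186,4):
    print(r,[(tuple(P[r,u].round(3).tolist()),int(g[r,u].mean())) for u in (283,287,291)])
o=ctrl.get_obs();print(o['ee_pos'],o['grip_width'],o['qpos'].round(3))
```

```text
130 [((0.654, 0.002, 0.228), 69), ((0.651, 0.009, 0.228), 69), ((0.651, 0.017, 0.229), 59)]
134 [((0.648, -0.0, 0.216), 67), ((0.647, 0.008, 0.217), 51), ((0.649, 0.017, 0.219), 65)]
138 [((0.648, -0.0, 0.208), 70), ((0.648, 0.008, 0.209), 65), ((0.65, 0.017, 0.212), 66)]
142 [((0.578, -0.024, 0.163), 68), ((0.578, -0.015, 0.165), 69), ((0.576, -0.006, 0.165), 60)]
146 [((0.58, -0.024, 0.154), 72), ((0.582, -0.014, 0.157), 69), ((0.574, -0.007, 0.155), 59)]
150 [((0.581, -0.023, 0.145), 71), ((0.578, -0.015, 0.145), 70), ((0.573, -0.007, 0.144), 61)]
154 [((0.582, -0.022, 0.136), 71), ((0.581, -0.013, 0.137), 69), ((0.574, -0.006, 0.135), 61)]
158 [((0.58, -0.023, 0.124), 69), ((0.579, -0.014, 0.126), 68), ((0.573, -0.006, 0.124), 62)]
162 [((0.579, -0.023, 0.114), 65), ((0.578, -0.014, 0.115), 69), ((0.568, -0.007, 0.111), 71)]
166 [((0.572, -0.025, 0.099), 30), ((0.575, -0.015, 0.103), 13), ((0.566, -0.008, 0.1), 50)]
170 [((0.576, -0.024, 0.091), 7), ((0.579, -0.013, 0.095), 4), ((0.57, -0.006, 0.092), 29)]
174 [((0.576, -0.024, 0.08), 12), ((0.577, -0.013, 0.083), 3), ((0.57, -0.006, 0.081), 42)]
178 [((0.573, -0.024, 0.067), 28), ((0.578, -0.013, 0.073), 4), ((0.568, -0.006, 0.069), 80)]
182 [((0.488, -0.054, 0.002), 98), ((0.569, -0.016, 0.056), 59), ((0.563, -0.007, 0.055), 91)]
[ 0.56861456 -0.01619655  0.07260099] 0.0004567646671247135 [-0.093  0.444  1.576  0.     1.122 -0.099]
```

Run:
```python
from h import *
c=ctrl.camera('scene');K=c['K']
def pr(p):
    q=att(c['attitude']).T@(np.array(p)-c['position']);return (K[0,0]*q[0]/-q[2]+K[0,2]).round(1),(K[1,2]+K[1,1]*q[1]/q[2]).round(1)
for p in [(.6035,-.016,.0715),(.581,-.0162,.0726),(.581,-.0082,.0726),(.581,-.0242,.0726),(.5686,-.0162,.0726),(.568,-.016,.102),(.568,-.016,.058),(.568,-.028,.08),(.568,-.004,.08)]: print(p,pr(p))
g=c['pixels'].sum(2)
for r in range(162,184): print(r,''.join('%4d'%x for x in g[r,276:300]))
b=np.load('scene0.npz')['pixels'].sum(2);print()
for r in range(162,184): print(r,''.join('%4d'%x for x in b[r,276:300]))
```

```text
(0.6035, -0.016, 0.0715) (np.float64(281.9), np.float64(183.6))
(0.581, -0.0162, 0.0726) (np.float64(285.1), np.float64(178.5))
(0.581, -0.0082, 0.0726) (np.float64(288.4), np.float64(179.1))
(0.581, -0.0242, 0.0726) (np.float64(281.9), np.float64(177.8))
(0.5686, -0.0162, 0.0726) (np.float64(286.9), np.float64(175.9))
(0.568, -0.016, 0.102) (np.float64(287.4), np.float64(164.8))
(0.568, -0.016, 0.058) (np.float64(286.9), np.float64(181.2))
(0.568, -0.028, 0.08) (np.float64(282.3), np.float64(172.1))
(0.568, -0.004, 0.08) (np.float64(292.0), np.float64(174.1))
162  363 368 369 368 363 319 240 197 195 207 196 207 209 183 190 206 287 361 364 366 371 367 355 367
163  367 370 365 366 370 341 273 188 180 180 193 193 201 175 183 241 315 361 369 366 365 374 371 366
164  366 366 365 363 362 357 281 161 138 145 152 158 166 160 177 249 336 367 363 365 376 367 368 368
165  356 362 364 367 361 351 276 128  76  93  94 111 115 118 136 219 308 359 373 371 373 368 364 363
166  377 383 378 364 358 344 248  61  45  46  47  64  37  64  78 143 297 365 374 377 374 376 367 368
167  375 370 375 364 365 309
[... 3211 characters left out ...]
59 357 370 360 355 299 165  28   0  11   1  28  10  10  67 204 324 365 367 373 371 347 338 313
178  370 364 366 364 365 326 220  81   5   0  32   9  18   0  69 221 323 349 348 352 340 311 281 267
179  364 360 367 364 367 355 278 136  35  32  38  18  25  45 116 229 299 313 310 311 292 287 284 266
180  361 357 361 367 363 366 311 200  56  22  52   0  48  74 173 249 280 275 283 286 280 278 277 287
181  359 362 358 358 355 354 336 254 126  68  81  57  95 178 237 277 280 280 280 277 271 262 246 254
182  372 362 356 349 360 366 357 279 177 156 176 163 197 237 259 244 243 238 234 233 227 215 183 190
183  366 360 355 351 357 366 344 277 181 192 206 199 202 223 223 212 188 178 183 184 198 213 216 200
```

The knob's pixels haven't changed and it is fully visible. By range, the grey fingertips end at x≈0.58, z≈0.104, right on top of the knob, though the TCP reads 0.073. So the fingers are really about 30 mm higher than reported. I'll open, go down part of the way, and measure again.

{"fn": "carry_out", "kwargs": {"motion": "0 0 0.004 0 0 0 120;0 0 0 0 0 0 120;0 0 0 0 0 0 120;0 0 0 0 0 0 120;0 0 0 0 0 0 120;0 0 -0.008 0 0 0 120;0 0 -0.008 0 0 0 120;0 0 -0.004 0 0 0 120;0 0 0 0 0 0 120"}}

```text
time_s: 4.18
ee_pos: [0.5679, -0.0162, 0.055]
eef_rot: [-3.139, -0.0, 1.577]
force: [-0.4, -0.6, 0.5]
grip_width: 0.0498
grip_force: 0.0
```

Run:
```python
from h import *
c=ctrl.camera('scene');P=cloud(c);g=c['pixels']
o=ctrl.get_obs();print(o['ee_pos'],o['grip_width'],o['force'])
k=(abs(P[...,1]+.016)<.011)&(P[...,0]>.583)&(P[...,0]<.615)&(P[...,2]>.05)&(P[...,2]<.19)
v,u=np.nonzero(k); print(len(v),'front finger zmin',np.sort(P[k][:,2])[:6].round(3),'x',np.median(P[k][:,0]),'y',P[k][:,1].min(),P[k][:,1].max())
cv2.imwrite('pics/d.png',cv2.resize(c['pixels'][110:200,230:350],(800,600),interpolation=3)[:,:,::-1])
```

```text
[ 0.5682099  -0.01614031  0.05575346] 0.049645432248663114 [-0.41571252 -0.30080761  0.55727351]
254 front finger zmin [0.087 0.088 0.089 0.089 0.089 0.091] x 0.6032888985407217 y -0.02476709461147092 -0.00572788286298076
```

View pics/d.png

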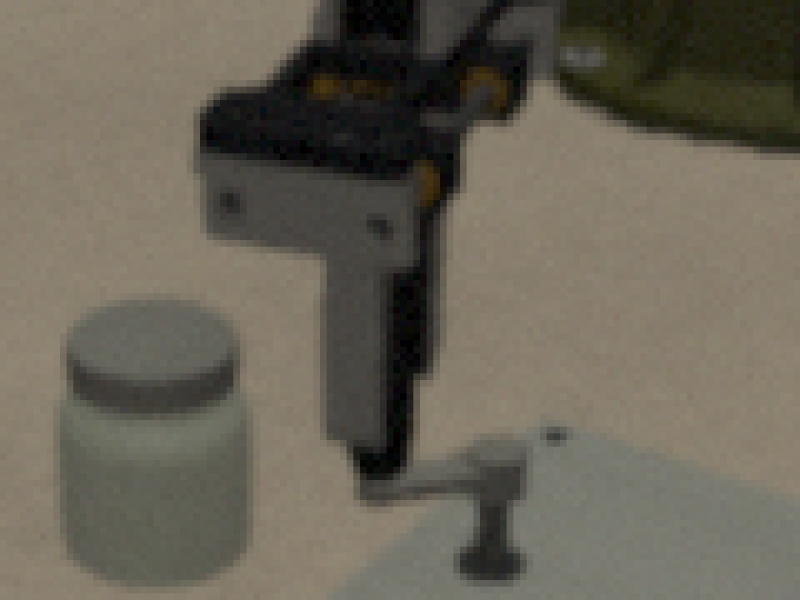

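The front finger's tip is at z≈0.087 with the TCP reading 0.0555, so there is a constant offset of about +31 mm and x, y agree. The picture shows the finger ending at (355,440), still high on the knob. I'll go down another 15 mm and close.

{"fn": "carry_out", "kwargs": {"motion": "0 0 -0.005 0 0 0 120;0 0 -0.005 0 0 0 120;0 0 -0.005 0 0 0 120;0 0 0 0 0 0 120;0 0 0 0 0 0 255;0 0 0 0 0 0 255;0 0 0 0 0 0 255;0 0 0 0 0 0 255;0 0 0 0 0 0 255;0 0 0 0 0 0 255;0 0 0 0 0 0 255", "grip_force": 15}}

```text
time_s: 5.15
ee_pos: [0.5685, -0.0161, 0.0418]
eef_rot: [-3.141, -0.0, 1.577]
force: [-4.4, 0.8, 2.7]
grip_width: 0.0242
grip_force: 15.0
```

Gripped, 24 mm opening. Now a first 90° counter-clockwise (down) in 15° rows, checking the force.

{"fn": "carry_out", "kwargs": {"motion": "0.0085 0.0081 0 0 0 0 255;0.0061 0.0101 0 0 0 0 255;0.0033 0.0112 0 0 0 0 255;0.0002 0.0118 0 0 0 0 255;-0.0028 0.0114 0 0 0 0 255;-0.0056 0.0103 0 0 0 0 255;0 0 0 0 0 0 255"}}

```text
time_s: 5.73
ee_pos: [0.5766, 0.0472, 0.0416]
eef_rot: [-3.138, 0.001, 1.578]
force: [-10.8, -4.0, 5.5]
grip_width: 0.0245
grip_force: 15.0
```

Run:
```python
from h import *
c=ctrl.camera('scene')
o=ctrl.get_obs();print(o['ee_pos'],o['grip_width'],o['force'],o['grip_force'])
cv2.imwrite('pics/e.png',cv2.resize(c['pixels'][110:230,240:400],(800,600),interpolation=3)[:,:,::-1])
```

```text
[0.57680926 0.04674638 0.0415296 ] 0.024192174513956707 [-10.22977549  -4.34517302   6.64992429] 15.000947686785366
```

View pics/e.png

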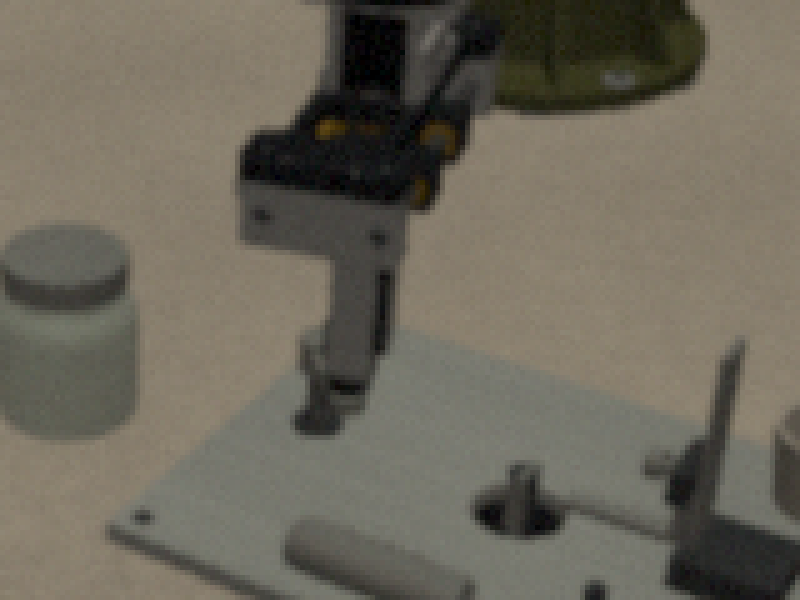

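The knob at (347,385) follows the circle and the arm is turned. There is about 10 N of radial preload, so I'm trimming x by -1.4 mm and finishing the first turn.

{"fn": "carry_out", "kwargs": {"motion": "-0.0095 0.0085 0 0 0 0 255;-0.0101 0.0061 0 0 0 0 255;-0.0112 0.0033 0 0 0 0 255;-0.0118 0.0002 0 0 0 0 255;-0.0114 -0.0028 0 0 0 0 255;-0.0103 -0.0056 0 0 0 0 255;-0.0085 -0.0081 0 0 0 0 255;-0.0061 -0.0101 0 0 0 0 255;-0.0033 -0.0112 0 0 0 0 255;-0.0002 -0.0118 0 0 0 0 255;0.0028 -0.0114 0 0 0 0 255;0.0056 -0.0103 0 0 0 0 255;0.0081 -0.0085 0 0 0 0 255;0.0101 -0.0061 0 0 0 0 255;0.0112 -0.0033 0 0 0 0 255;0.0118 -0.0002 0 0 0 0 255;0.0114 0.0028 0 0 0 0 255;0.0103 0.0056 0 0 0 0 255;0 0 0 0 0 0 255"}}

```text
time_s: 7.37
ee_pos: [0.568, -0.0142, 0.0415]
eef_rot: [-3.14, -0.002, 1.578]
force: [-6.1, 10.1, 8.3]
grip_width: 0.0243
grip_force: 15.0
```

```bash
cat >> h.py <<'E'
CTR=np.array([.5763,.1290,.01]);yw=np.radians(-12.87);EX=np.array([np.cos(yw),np.sin(yw),0]);EY=np.array([-np.sin(yw),np.cos(yw),0])
def heights(n=1):
    for nm in('scene','top'):
        zs=[]
        for _ in range(n):
            c=ctrl.camera(nm);zs.append(cloud(c))
        P=np.mean(zs,0);q=P-CTR;x=q@EX;y=q@EY;z=P[...,2]
        cu=z[(np.hypot(x,y)<.012)&(z>.016)&(z<.06)];pt=z[(abs(x)<.012)&(y>.024)&(y<.045)&(z>.018)&(z<.06)];pl=z[(abs(x)<.07)&(y>-.08)&(y<-.03)&(z<.02)]
        f=lambda a:np.percentile(a,[50,80,90,97]).round(4) if len(a)>3 else None
        print(nm,'cut',len(cu),f(cu),'ptr',len(pt),f(pt),'plate',np.median(pl).round(4))
E
python3 - <<'E'
from h import *
o=ctrl.get_obs();print(o['ee_pos'],o['grip_width'],o['force'],o['time_s']);heights(3)
c=dict(np.load('scene0.npz'));d=ctrl.camera('scene')
for nm,g in(('0',c['pixels']),('1',d['pixels'])):
    print(nm); 
    for r in range(198,216): print(r,''.join('%4d'%x for x in g[r,336:368].astype(int).sum(1)))
E
```

```text
[ 0.56798594 -0.01420711  0.04153074] 0.02428534513206986 [-6.0877117  10.082428    8.28695496] 7.3667
scene cut 45 [0.0254 0.028  0.0284 0.0289] ptr 37 [0.028  0.0286 0.0287 0.0295] plate 0.0106
top cut 37 [0.0256 0.0269 0.0276 0.0282] ptr 37 [0.0269 0.0273 0.0281 0.0286] plate 0.0097
0
198  352 355 348 347 345 343 344 347 340 350 351 339 349 344 339 345 342 343 339 343 349 346 339 342 332 339 341 342 338 339 339 338
199  347 340 346 353 349 347 348 343 352 348 344 346 349 344 346 340 347 341 333 341 343 337 339 337 341 341 341 338 328 337 331 335
200  357 348 354 356 342 352 350 349 347 334 348 338 347 342 347 340 344 341 339 344 338 340 343 342 352 343 339 339 350 334 335 336
201  341 344 349 346 346 353 317 293 289 303 316 304 314 347 343 347 341 344 340 341 346 333 342 335 342 334 330 341 337 340 341 347
202  359 345 349 345 344 333 266 201 211 252 277 262 296 347 343 348 340 345 345 346 338 327 340 343 332 341 332 340 331 333 335 327
203  346 340 348 350 341 302 200 167 213 241 235 208 277 350 339 354 352 339 350 349 342 343 346 339 343 343 335 333 330 328 334 318
204  349 346 
[... 3278 characters left out ...]
303 307 320 324 327 339 348 339 351
211  107  63  56  55 100 157 179 158 149 112  92  90  91 136 166 190 180 191 218 229 246 256 270 290 289 298 302 316 314 318 337 339
212   61  47  36  49  96 155 163 156 146 113  67  72  40  71 114 154 186 231 281 280 230 218 233 237 251 263 285 295 291 294 312 312
213   41  14  38  67 116 161 164 155 128  90  66  67  18  28  55 111 177 271 331 334 313 298 285 239 218 234 240 244 263 282 291 286
214  145  86  29  61 125 162 168 167 134  85  61  26  24  20  56  96 209 304 353 359 359 349 341 309 297 269 225 217 226 234 245 270
215  262 185 108  70  99 150 164 164 116  71  62  43  27  47  66 137 256 339 363 355 366 352 348 360 342 339 307 288 266 234 214 224
```

After one turn the cutter's top edge dropped 3 image rows (about 8 mm). Cutter and pointer heights now agree (28.4 vs 28.7 mm in scene, 27.6 vs 28.1 in top). Now another 120° (2.7 mm) down past the mark.

{"fn": "carry_out", "kwargs": {"motion": "0.0080 0.0096 0 0 0 0 255;0.0061 0.0101 0 0 0 0 255;0.0033 0.0112 0 0 0 0 255;0.0002 0.0118 0 0 0 0 255;-0.0028 0.0114 0 0 0 0 255;-0.0056 0.0103 0 0 0 0 255;-0.0081 0.0085 0 0 0 0 255;-0.0101 0.0061 0 0 0 0 255;0 0 0 0 0 0 255"}}

```text
time_s: 8.47
ee_pos: [0.5572, 0.0623, 0.0416]
eef_rot: [-3.141, 0.002, 1.578]
force: [-5.9, -7.0, 1.2]
grip_width: 0.0244
grip_force: 15.0
```

Run:
```python
from h import *
o=ctrl.get_obs();print(o['ee_pos'],o['grip_width'],o['force'],o['time_s']);heights(4)
```

```text
[0.55724239 0.06234591 0.04164275] 0.024374654100133848 [-5.94929431 -7.02522744  1.22912692] 8.4667
scene cut 37 [0.0237 0.0253 0.0258 0.0261] ptr 36 [0.0282 0.0287 0.0289 0.0291] plate 0.0107
top cut 0 None ptr 0 None plate nan
  return _methods._mean(a, axis=axis, dtype=dtype,
  ret = ret.dtype.type(ret / rcount)
```

The cutter is now about 3 mm below the mark. Reversing: 210° clockwise (90° of play plus 120° of lift).

{"fn": "carry_out", "kwargs": {"motion": "0.0095 -0.0070 0 0 0 0 255;0.0081 -0.0085 0 0 0 0 255;0.0056 -0.0103 0 0 0 0 255;0.0028 -0.0114 0 0 0 0 255;-0.0002 -0.0118 0 0 0 0 255;-0.0033 -0.0112 0 0 0 0 255;-0.0061 -0.0101 0 0 0 0 255;-0.0085 -0.0081 0 0 0 0 255;-0.0103 -0.0056 0 0 0 0 255;-0.0114 -0.0028 0 0 0 0 255;-0.0118 0.0002 0 0 0 0 255;-0.0112 0.0033 0 0 0 0 255;-0.0101 0.0061 0 0 0 0 255;-0.0081 0.0085 0 0 0 0 255;0 0 0 0 0 0 255"}}

```text
time_s: 10.12
ee_pos: [0.5026, -0.0056, 0.0417]
eef_rot: [-3.141, 0.001, 1.577]
force: [-7.3, -3.5, 1.8]
grip_width: 0.0245
grip_force: 15.0
```

Run:
```python
from h import *
o=ctrl.get_obs();p=o['ee_pos'];print(p,o['grip_width'],o['force'],o['time_s'],np.degrees(np.arctan2(p[1]-.0208,p[0]-.5407)));heights(4)
```

```text
[ 0.50259245 -0.00561306  0.04172247] 0.024493723669438836 [-7.26845918 -3.47671067  1.76916199] 10.1167 -145.27343959510156
scene cut 44 [0.0263 0.028  0.0281 0.0288] ptr 36 [0.0279 0.0285 0.0288 0.0289] plate 0.0107
top cut 37 [0.0259 0.0269 0.0272 0.0282] ptr 36 [0.0266 0.0277 0.028  0.0292] plate 0.0097
```

Both views put the cutter about 0.5 mm low, rising and with the play taken up. I'll add another 20° clockwise, then open and lift away.

{"fn": "carry_out", "kwargs": {"motion": "-0.0039 0.0068 0 0 0 0 255;-0.0027 0.0074 0 0 0 0 255;0 0 0 0 0 0 255;0 0 0 0 0 0 255;0 0 0 0 0 0 120;0 0 0 0 0 0 120;0 0 0 0 0 0 120;0 0 0 0 0 0 120;0 0 0 0 0 0 120;0 0 0.01 0 0 0 120;0 0 0.015 0 0 0 120;0 0 0.02 0 0 0 120;0 0 0.02 0 0 0 120;0 0 0.02 0 0 0 120;0 0 0.02 0 0 0 120;-0.02 0 0.02 0 0 0 120;-0.02 0 0.02 0 0 0 120;-0.02 0 0.01 0 0 0 120;0 0 0 0 0 0 120"}}

```text
time_s: 12.1
ee_pos: [0.4355, 0.0084, 0.1999]
eef_rot: [3.137, 0.0, 1.577]
force: [-0.6, 0.7, 0.3]
grip_width: 0.0495
grip_force: 0.0
```

Run:
```python
from h import *
o=ctrl.get_obs();print(o['ee_pos'],o['force'],o['time_s']);heights(5)
c=ctrl.camera('scene')
P=cloud(c);z=P[...,2];k=(np.hypot(P[...,0]-.5407,P[...,1]-.0208)<.075)&(z>.07)&(z<.11)&(c['pixels'].sum(2)<90)
m=np.median(P[k],0);print('knob',k.sum(),m,np.degrees(np.arctan2(m[1]-.0208,m[0]-.5407)))
cv2.imwrite('pics/f.png',cv2.resize(c['pixels'][110:230,240:400],(800,600),interpolation=3)[:,:,::-1])
```

```text
[0.43551938 0.00836651 0.1998636 ] [-0.5750946   0.74529126  0.28664235] 12.1
scene cut 40 [0.026  0.028  0.0285 0.0288] ptr 37 [0.028  0.0287 0.0289 0.0291] plate 0.0108
top cut 36 [0.0261 0.0268 0.0278 0.0282] ptr 37 [0.027  0.0278 0.0279 0.028 ] plate 0.0097
knob 106 [0.50425532 0.00617715 0.08930888] -158.13765910303653
```

View pics/f.png

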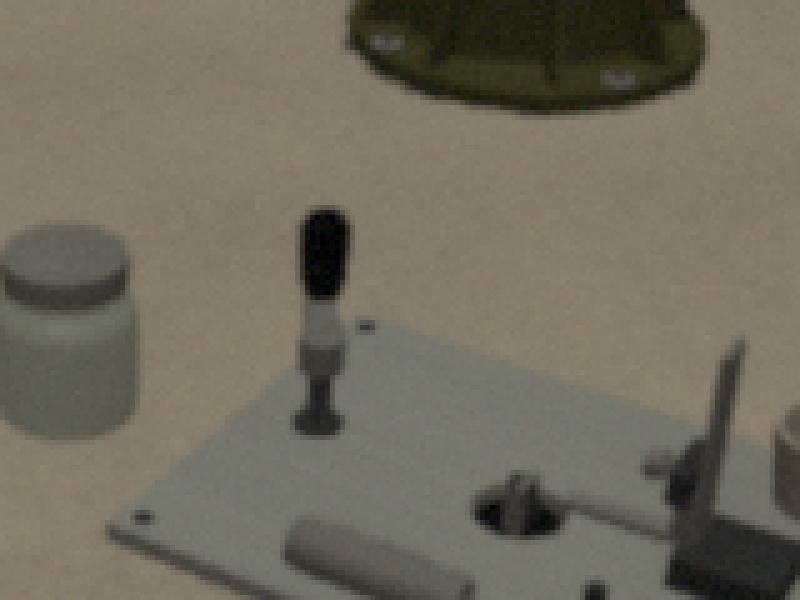

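The picture shows the knob free at (325,255), the cutter top at (522,475) and the pointer end at about (560,500), undisturbed, with the gripper clear. Cutter and pointer agree to about 0.5 mm, and the last move was upward with the cutter following it.

```bash
python3 -c "
from station import ctrl
print(ctrl.hand_in())"
```

```text
the job is handed in; nothing more can be done
None
```

I wound the cutter about 3 mm below the mark and brought it back up, so it now measures within about 0.5 mm of the pointer's top with the screw's play taken up from below; the gripper is clear and the job is handed in (no verdict was returned).

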